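# Change over the chip trays on the inspection microscope

## Robot

A 6-joint arm with a two-finger parallel gripper is mounted at the origin on the work surface. World frame = base frame: x ahead of the robot, y to its left, z up, the work surface at z = 0. Lengths are in m, angles in rad, forces in N, time in s.
With the tool pointing down it reaches from about 0.3 to 0.775 m from the base axis. Payload 14.6 kg.
Tool frame: the origin (TCP) lies on the centre line of the jaws, within the pads' length; the fingertips stand 25 mm ahead of it and the grasp point (between the pads) lies 6 mm ahead of it (ctrl.tip_reach is the distance from the TCP to the fingertips, in m); z points along the fingers, y is the line along which they close (so a half turn about z gives the same grasp; the last joint's range is limited). The gripper opens to 94 mm and grips with 3 to 60 N. Pads are 16 mm wide; open, the fingers measure 119 mm over their backs; the gripper's body (75 mm by 177 mm) begins 78 mm behind the grasp point.
Start: joints at [1.081, 0.3, 1.521, -0, 1.321, -0.067], TCP at [0.226, 0.502, 0.23] pointing down, gripper open.
Joint ranges: [-3.03, 3.03], [-0.79, 2.21], [0.23, 2.52], [-1.04, 4.18], [0, 3.07], [-2.55, 2.55]. Speed limits (rad/s): [2.22, 2.22, 2.57, 3.14, 3.14, 3.14].

## Interface

Orientations are given as [roll, pitch, yaw] about the fixed x, y, z axes, in that order (R = Rz(yaw) Ry(pitch) Rx(roll)).
In Python, from station import ctrl gives the robot as it stands. The module is installed in compiled form; this text tells all that it offers.
- The arm moves only by the tool apply_moves, never from a script. Its argument "deltas" is a list of rows, each a list of 7 numbers: the closure in counts, from 0 (fully open) to 255 (shut), then the shift along the world's x, y, z in cm, then the turn, a rotation vector about the world's x, y, z in rad. In form: [[jaw, tx, ty, tz, ax, ay, az], ...]. A call has 1 to 10 rows; each row shifts and turns the commanded pose from where the row before left it; what a row does not reach is not made up. A row lasts 1/10 s, in which the tool goes at most 50 mm and 8.59 degrees, less where a joint would pass 70% of its speed; a pose out of reach is approached as far as the arm can. A call with a gripper value outside its range is refused whole. The fingers move at their own pace and stop on an object; "grip_force" is the grip in N (left out, the last holds). Time passes only in rows, so rows that do not move let the fingers close. It gives the time, the measured TCP pose, the force, the opening and the grip force at its end, in the units of the state.
- ctrl.get_obs(): the state, without advancing time (a new reading comes with each control period).
- ctrl.camera(name): name is "scene" or "top" or "wrist"; returns a dict with "img" (400x640x3 uint8, red, green, blue), "K" (3x3 intrinsics, pixels), "k1" (the pictures are not rectified: a ray, as slopes to the right and down, at radius r is drawn at 1 + k1 r^2 times it, then the intrinsics apply), "pose" (4x4, takes a point from camera to world coordinates); the wrist camera has in their place "hand_eye" (4x4, takes a point from camera to tool coordinates, whose origin is the TCP and whose axes are the flange's). Camera axes: x right, y up, looking along -z (the intrinsics and any distortion apply to the point x, -y, -z); pixel columns grow to the right and rows downward; lengths in m; the calibration is good to about 2 mm. A picture is of the moment at which its call begins: read the wrist's pose just before it. There is no depth.
- ctrl.hand_in(): hands the job in; it is judged then, once.
The state is a dict: "time_s": time; "qpos": joint angles; "joint_vel": joint speeds; "tau": joint torques, N m; "ee_pos": TCP position; "eef_rot": TCP orientation; "force": force on the tool from outside, world axes, zero at the start; "moment": the same for the moment, N m; "grip_width": finger opening in m; "grip_force": force on a finger pad.
Only numpy, scipy, OpenCV 4.12 (cv2) and the standard library are available. Lean on these libraries where they do the work, as an engineer would, in place of code of your own. Each camera call takes 0.05 s, during which the arm holds its last target. There are 200 camera calls.

## Task

Change the batch on the inspection microscope: first tilt the spring-centred vacuum lever on the console fully away from the microscope's column, hold it there for a good second and let it recentre to free the finished trays, then move every finished tray from the stage into the open transfer case, lying flat, and set every waiting tray from the bench flat in a nest of its own on the stage. When all that is done, tilt the lever fully towards the column, hold it for a good second and let it recentre to clamp the new trays, then start the scan by pressing fully down, one at a time, the round key, the square key and the bar key. Do not press the mushroom stop button, leave the other things on the bench where they are, and see that every tray is still in its place at the end.

Things in the scene. Friction and masses are not known exactly. Their poses are not given: they have to be found in the camera images.
- nest1 (a point): centre of the floor of a nest on the microscope's black stage, 120 mm above the bench; the nest farthest from the column. A nest is a tray's outline with 3 mm play all round, marked off by L-shaped corner locators 4 mm high. Its x axis is the way a tray's length goes (either way round)
- nest2 (a point): the middle nest, 80 mm from nest1, otherwise alike. The y axis of the nests runs along their row towards the microscope's column. The stage plate is 200 mm (x) by 260 mm (y), centred on this nest, and stays put; nothing stands over it, but the microscope's tall head and column rise 0.37 m and more to +y of this nest
- nest3 (a point): the nest nearest the column, 80 mm from nest2, otherwise alike
- done1: white chip tray, a plate 100 x 46 mm and 14 mm thick with dark chips in shallow pockets and an upright metal lifting bar along its middle (50 mm long, 10 mm wide, top 38 mm above the underside), about 90 g; origin at the centre of its underside, x along its length, z up; both ways round alike. Finished: starts in a nest on the stage (1 to 3 are present, the others read None)
- done2: white chip tray, a plate 100 x 46 mm and 14 mm thick with dark chips in shallow pockets and an upright metal lifting bar along its middle (50 mm long, 10 mm wide, top 38 mm above the underside), about 90 g; origin at the centre of its underside, x along its length, z up; both ways round alike. Finished: starts in a nest on the stage (1 to 3 are present, the others read None)
- done3: white chip tray, a plate 100 x 46 mm and 14 mm thick with dark chips in shallow pockets and an upright metal lifting bar along its middle (50 mm long, 10 mm wide, top 38 mm above the underside), about 90 g; origin at the centre of its underside, x along its length, z up; both ways round alike. Finished: starts in a nest on the stage (1 to 3 are present, the others read None)
- wait1: white chip tray, a plate 100 x 46 mm and 14 mm thick with dark chips in shallow pockets and an upright metal lifting bar along its middle (50 mm long, 10 mm wide, top 38 mm above the underside), about 90 g; origin at the centre of its underside, x along its length, z up; both ways round alike. Waiting: starts on the bench before the console (2 or 3 are present)
- wait2: white chip tray, a plate 100 x 46 mm and 14 mm thick with dark chips in shallow pockets and an upright metal lifting bar along its middle (50 mm long, 10 mm wide, top 38 mm above the underside), about 90 g; origin at the centre of its underside, x along its length, z up; both ways round alike. Waiting: starts on the bench before the console (2 or 3 are present)
- wait3: white chip tray, a plate 100 x 46 mm and 14 mm thick with dark chips in shallow pockets and an upright metal lifting bar along its middle (50 mm long, 10 mm wide, top 38 mm above the underside), about 90 g; origin at the centre of its underside, x along its length, z up; both ways round alike. Waiting: starts on the bench before the console (2 or 3 are present)
- case_floor (a point): centre of the floor of the open grey transfer case, 6 mm above the bench. The case is fixed: floor 262 mm along x by 122 mm along y inside, rim 8 mm above the floor. Three trays fit in a row along x, 80 mm apart, each with its length along y
- vac_lever (a joint): angle (rad) of the spring-centred vacuum lever: 0 upright, positive leaning to the console's +y (from the keys towards the lever, the robot's left), towards the microscope's column (clamp), negative leaning away from the column (free). Stops at +-0.42, where the knob needs about 3.5 N; springs back when let go. Fully over means beyond 0.3
- lever_knob (a point): centre of the lever's ball knob, 28 mm in diameter, on a 12 mm stem; 62 mm above the pivot, which lies on the top of the console, at its +y end. The console is a fixed cream box 150 mm (x) by 200 mm (y) by 45 mm high, with the three keys along its front half
- key_round (a joint): travel (m) of the round key, 24 mm in diameter: 0 up, 0.006 fully down, where it takes 5 N; springs back. Beyond 0.004 counts as pressed
- key_square (a joint): travel (m) of the square key, 22 x 22 mm, otherwise like the round key
- key_bar (a joint): travel (m) of the bar key, 46 mm (x) by 18 mm (y), otherwise like the round key
- key_round_top (a point): centre of the top of the round key, the key nearest the lever; its x and y axes are those of the console; 10 mm above the console's top when up
- key_square_top (a point): centre of the top of the square key, 42 mm to -y of the round one; 10 mm above the console's top when up
- key_bar_top (a point): centre of the top of the bar key, 42 mm to -y of the square one; 10 mm above the console's top when up
- stop (a joint): travel (m) of the grey mushroom stop button, 34 mm in diameter, 26 mm high, 80 mm behind (+x of) the bar key on the console; not to be pressed
- eyepiece: bystander: black eyepiece standing upright between case and console, 34 mm in diameter, 50 mm high; origin at the centre of its underside
- tweezers: bystander: steel tweezers lying behind the case, 130 mm long; origin at the middle of the underside
- blower: bystander: rubber blower bulb standing behind the console, 60 mm in diameter, 105 mm high; origin under its centre
- rinse: bystander: white bottle behind the console, 64 mm in diameter, 110 mm high; origin under its centre
- waferbox: bystander: flat round wafer box behind the stage, 72 mm in diameter, 14 mm high; origin under its centre
There are look-alikes about, which are no part of the job. Leave any brown or pink look-alike of the wait1 alone.

How it is judged:
By the outcome, as a careful person would: the job done as asked, in the order asked, and still so for the second after the job is handed in, with the robot touching nothing.
Of done1, done2, done3 only 1 to 3 are there at a start; the rules pass over those that are not, and their reading is None.
Of wait1, wait2, wait3 only 2 to 3 are there at a start; the rules pass over those that are not, and their reading is None.
At some moment in a run one of wait1, wait2, wait3 may be knocked a few centimetres aside while the robot is not near it.
It also fails if it takes over 210 s, if anything falls off the work surface, if the arm or the gripper's body presses on something with over 40 N, if the wrist force passes 120 N, or if a joint passes its speed limit or range.

## Working session

There is one attempt and no reset: what is moved stays moved. The work goes in short steps, Python scripts to look and compute and a tool call to move; the robot and the scene stay as the last step left them, time stands still between calls to the robot, and variables do not carry over. Pictures are saved under pics/ and viewed, at most 14 in all, crops included, and the job is handed in when it is done.

Besides the shell and the picture viewer there is one more tool, called after ">>>" by a JSON object that holds its "api" and its "payload". apply_moves: Moves the arm, as the interface text tells. Its arguments: {"type":"object","properties":{"deltas":{"type":"array"},"grip_force":{"type":"number"}},"required":["deltas"]}

```bash
ls; mkdir -p pics; cat > h.py <<'E'
import numpy as np, cv2
from scipy.spatial.transform import Rotation as Ro
from station import ctrl
def grab(name):
    o=ctrl.get_obs(); c=ctrl.camera(name)
    if name=="wrist":
        T=np.eye(4); T[:3,3]=o["ee_pos"]; T[:3,:3]=Ro.from_euler("xyz",o["eef_rot"]).as_matrix()
        c["pose"]=T@c["hand_eye"]
    return c
def save(c,f): cv2.imwrite(f,cv2.cvtColor(c["img"],cv2.COLOR_RGB2BGR))
def ray(c,u,v):
    K=np.array(c["K"]); d=np.array([(u-K[0,2])/K[0,0],(v-K[1,2])/K[1,1]]); p=d.copy()
    for _ in range(20): p=d/(1+c["k1"]*(p@p))
    P=np.array(c["pose"]); w=P[:3,:3]@np.array([p[0],-p[1],-1]); return P[:3,3],w
def atz(c,u,v,z):
    o,w=ray(c,u,v); return o+w*(z-o[2])/w[2]
def tri(obs):
    A=np.zeros((3,3));b=np.zeros(3)
    for c,u,v in obs:
        o,w=ray(c,u,v); w=w/np.linalg.norm(w); M=np.eye(3)-np.outer(w,w); A+=M;b+=M@o
    return np.linalg.solve(A,b)
def proj(c,X):
    P=np.array(c["pose"]);K=np.array(c["K"]); q=P[:3,:3].T@(np.array(X)-P[:3,3]); p=np.array([q[0],-q[1]])/-q[2]
    p=p*(1+c["k1"]*(p@p)); return K[0,0]*p[0]+K[0,2],K[1,1]*p[1]+K[1,2]
E
python3 - <<'E'
from h import *
import pickle
for n in ["scene","top","wrist"]:
    c=grab(n); save(c,f"pics/{n}0.png"); pickle.dump(c,open(f"{n}0.pkl","wb")); print(n,np.round(c["K"],1).tolist(),c["k1"],np.round(c["pose"],3).tolist())
print(ctrl.get_obs(), ctrl.tip_reach)
E
```

```text
pics
scene [[439.2, 0.0, 324.3], [0.0, 439.2, 202.0], [0.0, 0.0, 1.0]] -0.11766917037901009 [[0.472, -0.653, 0.592, 1.11], [0.881, 0.365, -0.299, -0.243], [-0.021, 0.663, 0.748, 0.829], [0.0, 0.0, 0.0, 1.0]]
top [[517.4, 0.0, 318.7], [0.0, 517.4, 192.9], [0.0, 0.0, 1.0]] 0.05674874490061554 [[0.025, 0.995, -0.095, 0.43], [-0.999, 0.028, 0.024, 0.053], [0.026, 0.094, 0.995, 1.382], [0.0, 0.0, 0.0, 1.0]]
wrist [[294.6, 0.0, 325.3], [0.0, 294.6, 203.6], [0.0, 0.0, 1.0]] -0.050000887340567894 [[0.411, -0.885, -0.22, 0.161], [0.912, 0.399, 0.1, 0.531], [-0.001, -0.242, 0.97, 0.384], [0.0, 0.0, 0.0, 1.0]]
{'time_s': 0.15, 'qpos': array([ 1.08141118e+00,  3.00350063e-01,  1.52139864e+00,  1.53748649e-05,
        1.32070148e+00, -6.65767501e-02]), 'joint_vel': array([-0.00011082, -0.00150701, -0.00276055, -0.00091069, -0.00057295,
        0.00073853]), 'tau': array([ 4.30200334e-04, -5.31961012e+01, -3.52820635e+01,  7.07973819e-02,
        2.36405013e-02, -1.15639064e-04]), 'ee_pos': array([0.22558849, 0.50142824, 0.2300299 ]), 'eef_rot': array([-3.14073802e+00, -7.19095949e-05,  2.71878042e+00]), 'force': array([0.34069842, 0.9113607 , 0.33969022]), 'moment': array([ 0.03526241, -0.03776333,  0.02322693]), 'grip_force': 0.0, 'grip_width': 0.09407387202209884} 0.025
```

View pics/top0.png

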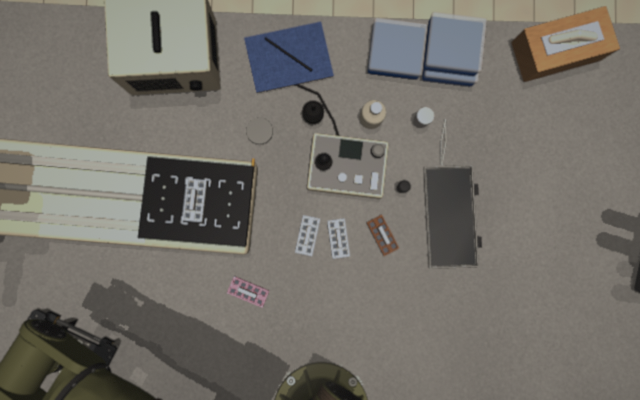

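View pics/scene0.png

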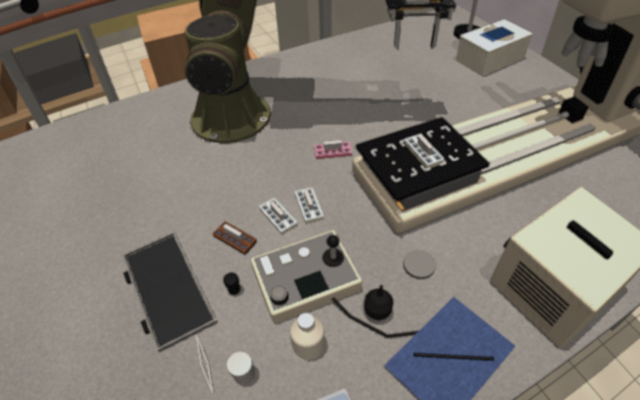

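Top view: one finished tray sits in the middle nest at (194,200). The candidates for waiting trays are white (307,236), white (339,239), brown (382,235, excluded) and pink (248,292, excluded). I choose the two white ones. The lever is at (323,161), the keys at (342,177), (358,179) and (374,181), the stop button at (377,151) and the case at (452,217).

```bash
python3 - <<'E'
from h import *
import pickle
t=pickle.load(open("top0.pkl","rb")); s=pickle.load(open("scene0.pkl","rb"))
pairs={"done":((194,200),(424,150)),"wA":((307,236),(309,204)),"wB":((339,239),(278,214)),"round":((342,177),(304,252)),"sq":((358.5,179.5),(286,258)),"bar":((374.5,181),(267,265)),"knob":((323,161),(333,242)),"eye":((403,186),(232,277)),
"caseNL":((425,167),(0,0))}
for k,(a,b) in pairs.items():
    if b[0]: print(k,np.round(tri([(t,*a),(s,*b)]),3))
for n,p in {"case":[(425,168),(471,167),(477,265),(429,267)]}.items():
    print(n,[np.round(atz(t,*q,.014)[:2],3).tolist() for q in p])
print("stage",[np.round(atz(t,*q,.12)[:2],3).tolist() for q in [(148,157),(255,162),(249,247),(138,239)]])
a=cv2.cvtColor(t["img"],cv2.COLOR_RGB2BGR)
c1=cv2.resize(a[120:270,280:480],None,fx=4,fy=4,interpolation=cv2.INTER_CUBIC)
cv2.imwrite("pics/crop1.png",c1)
c2=cv2.resize(a[145:255,130:265],None,fx=5,fy=5,interpolation=cv2.INTER_CUBIC); cv2.imwrite("pics/crop2.png",c2)
E
```

```text
done [0.525 0.323 0.127]
wA [0.446 0.048 0.007]
wB [ 0.441 -0.035  0.01 ]
round [ 0.6   -0.039  0.051]
sq [ 0.596 -0.081  0.052]
bar [ 0.593 -0.123  0.051]
knob [0.634 0.014 0.094]
eye [ 0.582 -0.198  0.047]
case [[0.636, -0.263], [0.642, -0.386], [0.382, -0.401], [0.373, -0.275]]
stage [[0.627, 0.439], [0.623, 0.18], [0.415, 0.187], [0.428, 0.452]]
```

View pics/crop1.png

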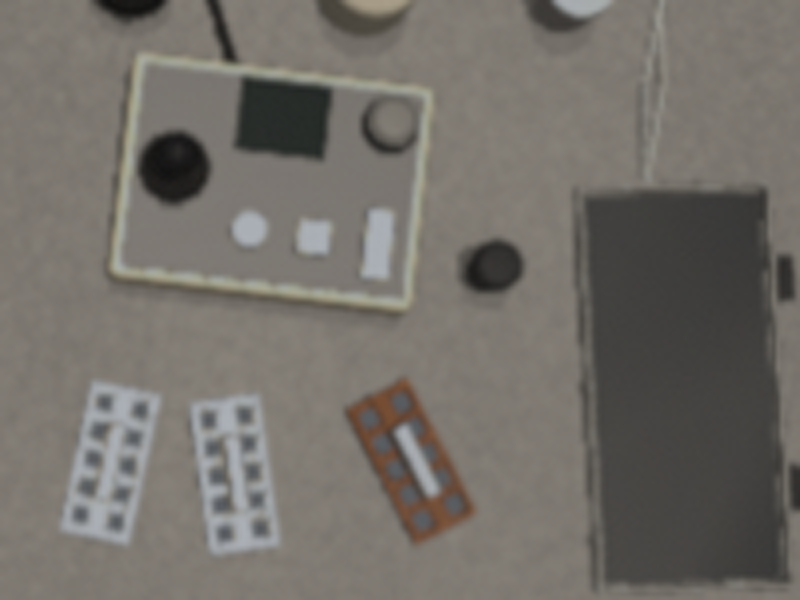

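View pics/crop2.png

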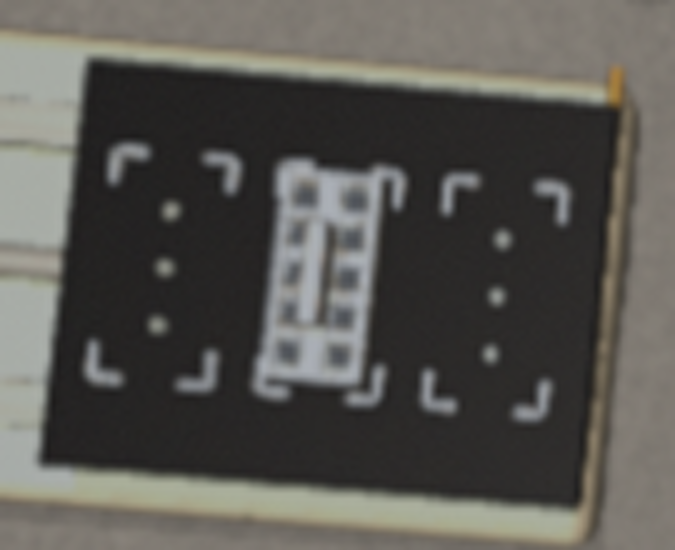

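Crops confirm two white waiting trays at about (111,463) and (235,473) in crop1. The brown one at (410,460) is the decoy. The finished tray is in nest2, and nests 1 and 3 are empty with three dots on each centre line. Next I look over the stage with the wrist camera.

>>> {"api": "apply_moves", "payload": {"deltas": [[0,3.4,-2.3,1,0,0,0.043],[0,3.4,-2.3,1,0,0,0.043],[0,3.4,-2.3,1,0,0,0.043],[0,3.4,-2.3,1,0,0,0.043],[0,3.4,-2.3,1,0,0,0.043],[0,3.4,-2.3,1,0,0,0.043],[0,3.4,-2.3,1,0,0,0.043],[0,3.4,-2.3,1,0,0,0.043],[0,0,0,0,0,0,0],[0,0,0,0,0,0,0]]}}

```text
time_s: 1.15
ee_pos: [0.4979, 0.3172, 0.3099]
eef_rot: [-3.141, -0.001, 3.061]
force: [0.6, 0.3, 0.2]
grip_width: 0.0938
grip_force: 0.0
```

```bash
python3 - <<'E'
from h import *
import pickle
o=ctrl.get_obs(); print(o["ee_pos"],o["eef_rot"],o["time_s"])
c=grab("wrist"); pickle.dump(c,open("w1.pkl","wb")); save(c,"pics/w1.png")
E
```

```text
[0.49788772 0.31717503 0.3098619 ] [-3.14125739e+00 -8.39612581e-04  3.06100160e+00] 1.15
```

View pics/w1.png

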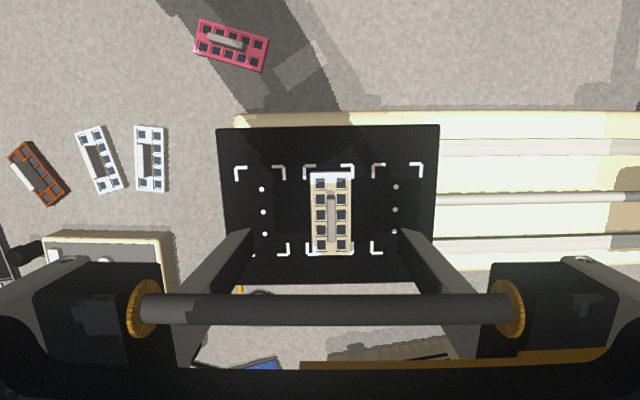

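The wrist view shows the nest1 dots at (262,189), (263,212) and (264,234), and the nest3 dots at (396,187), (395,210) and (394,232). The done tray in nest2 is at (330,213). The two white waiting trays are at (98,160) and (149,158).

```bash
cat >> h.py <<'E'
def blob(c,u,v,r=6,th=None):
    """centroid of bright blob near u,v"""
    u0,v0=int(u)-r,int(v)-r
    g=cv2.cvtColor(c["img"],cv2.COLOR_RGB2GRAY)[v0:v0+2*r+1,u0:u0+2*r+1].astype(float)
    g=np.clip(g-(np.median(g)+g.max())/2 if th is None else g-th,0,None); yy,xx=np.mgrid[:g.shape[0],:g.shape[1]]
    return u0+(g*xx).sum()/g.sum(), v0+(g*yy).sum()/g.sum()
E
python3 - <<'E'
from h import *
import pickle
w=pickle.load(open("w1.pkl","rb"));t=pickle.load(open("top0.pkl","rb"));s=pickle.load(open("scene0.pkl","rb"))
f=lambda x,y:((x+.5)/5-.5+130,(y+.5)/5-.5+145)
W=[(262,189),(263,212),(264,234),(396,187),(395,210),(394,232)]
T=[f(490,354),f(497,296),f(503,239),f(157,325),f(165,268),f(171,210)]
for a,b in zip(W,T):
    a=blob(w,*a,5);b=blob(t,*b,3)
    print(np.round(a,1),np.round(b,1),np.round(tri([(w,*a),(t,*b)]),4),np.round(atz(w,*a,.12)[:2],4),np.round(atz(t,*b,.12)[:2],4))
print("pink etc")
# enlarge crop of wait trays & stage
a=cv2.cvtColor(w["img"],cv2.COLOR_RGB2BGR)
x=cv2.resize(a[120:200,65:175],None,fx=5,fy=5,interpolation=cv2.INTER_CUBIC)
y=cv2.resize(a[155:265,225:430],None,fx=3.9,fy=3.9,interpolation=cv2.INTER_CUBIC)
y=cv2.resize(a[160:265,290:370],(400,525),interpolation=cv2.INTER_CUBIC)
z=np.zeros((525,960,3),np.uint8); z[:400,:550]=x; z[:,560:]=y
cv2.imwrite("pics/crop3.png",z[:,:800] if False else cv2.resize(z,(800,437)))
E
```

```text
[261.2 188.8] [227.6 215.3] [0.4892 0.2418 0.1189] [0.4883 0.2418] [0.4899 0.2418]
[262.8 211.6] [228.9 203.8] [0.5174 0.2398 0.1184] [0.5164 0.24  ] [0.518  0.2399]
[264.4 233.4] [230.1 192.4] [0.5455 0.2381 0.1182] [0.5444 0.2382] [0.5459 0.2382]
[395.6 186.4] [161.  209.6] [0.5002 0.4038 0.1115] [0.4984 0.4017] [0.4998 0.4016]
[394.8 209. ] [162.5 198. ] [0.5284 0.4017 0.1122] [0.5262 0.4   ] [0.5278 0.3994]
[393.8 231.8] [163.7 186.7] [0.5554 0.3981 0.1197] [0.5553 0.3981] [0.5554 0.398 ]
pink etc
```

View pics/crop3.png

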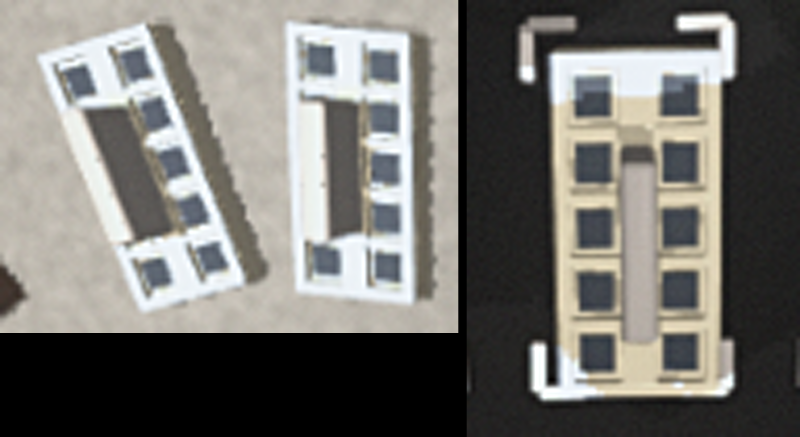

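>>> {"api": "apply_moves", "payload": {"deltas": [[0,1.5,-3.7,-0.3,0,0,0],[0,1.5,-3.7,-0.3,0,0,0],[0,1.5,-3.7,-0.3,0,0,0],[0,1.5,-3.7,-0.3,0,0,0],[0,1.5,-3.7,-0.3,0,0,0],[0,1.5,-3.7,-0.3,0,0,0],[0,1.5,-3.7,-0.3,0,0,0],[0,1.5,-3.7,-0.3,0,0,0],[0,1.5,-3.7,-0.3,0,0,0],[0,0,0,0,0,0,0]]}}

```text
time_s: 2.2
ee_pos: [0.633, -0.0179, 0.282]
eef_rot: [-3.141, -0.002, 3.06]
force: [-0.1, 1.0, -0.2]
grip_width: 0.094
grip_force: 0.0
```

```bash
python3 - <<'E'
from h import *
import pickle
o=ctrl.get_obs(); print(o["ee_pos"],o["eef_rot"],o["time_s"])
c=grab("wrist"); pickle.dump(c,open("w2.pkl","wb")); save(c,"pics/w2.png")
w=pickle.load(open("w1.pkl","rb"))
print("done bar",atz(w,331.4,220.7,.158)," plate",atz(w,331.4,213.5,.134))
E
```

```text
[ 0.63300206 -0.01794324  0.28199659] [-3.14107886e+00 -1.85753565e-03  3.06011814e+00] 2.2
done bar [0.52284386 0.3223892  0.158     ]  plate [0.5215691  0.32296275 0.134     ]
```

View pics/w2.png

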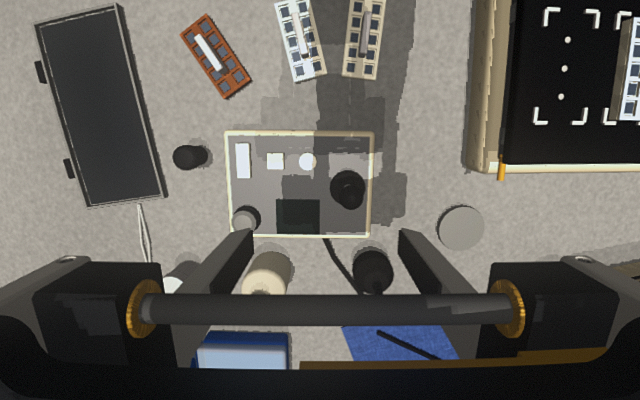

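Wrist view: bar key (243,160), square (275,160), round (307,161), knob about (348,190), stop (243,216). The case corners are about (40,14), (116,5), (161,197) and (89,205).

```bash
python3 - <<'E'
from h import *
import pickle
w=pickle.load(open("w2.pkl","rb"));t=pickle.load(open("top0.pkl","rb"))
f=lambda x,y:((x+.5)/4-.5+280,(y+.5)/4-.5+120)
for n,a,b,z in [("bar",(243,160.5),f(378,243),.055),("sq",(275,161),f(314,237),.055),("round",(307.5,161.5),f(249,229),.055),("knob",(349,189),f(176,160),.107)]:
    print(n,np.round(tri([(w,*a),(t,*b)]),4),np.round(atz(w,*a,z)[:2],4),np.round(atz(t,*b,z)[:2],4))
print("case",[np.round(atz(w,*q,.014)[:2],4).tolist() for q in [(40,14),(116,5),(161,197),(89,205)]])
a=cv2.cvtColor(w["img"],cv2.COLOR_RGB2BGR)
cv2.imwrite("pics/crop4.png",cv2.resize(a[120:245,215:385],None,fx=4.5,fy=4.5,interpolation=cv2.INTER_CUBIC))
E
```

```text
bar [ 0.5922 -0.1218  0.0534] [ 0.5907 -0.1208] [ 0.5934 -0.1221]
sq [ 0.5959 -0.0805  0.0517] [ 0.5948 -0.0795] [ 0.5962 -0.0805]
round [ 0.5956 -0.0355  0.0907] [ 0.599  -0.0377] [ 0.6002 -0.0383]
knob [0.6391 0.0115 0.0694] [0.629 0.01 ] [0.6355 0.0117]
case [[0.368, -0.3878], [0.3732, -0.2749], [0.6365, -0.264], [0.6392, -0.3815]]
```

View pics/crop4.png

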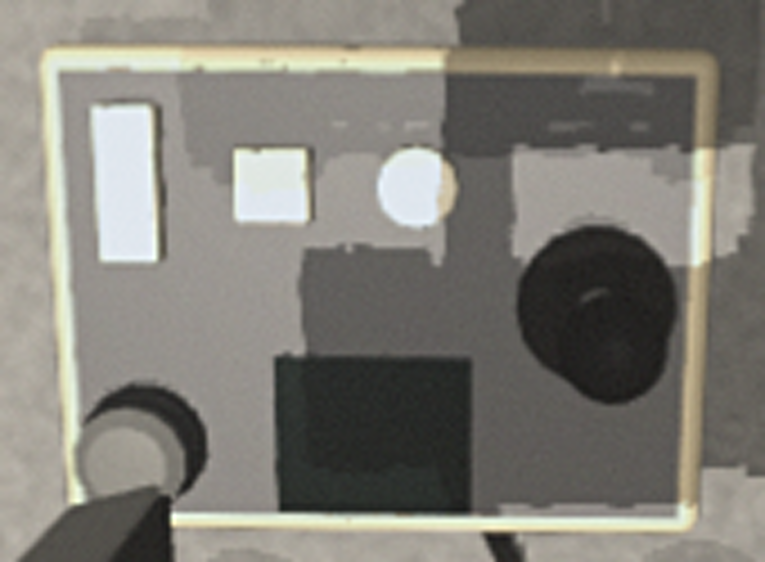

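>>> {"api": "apply_moves", "payload": {"deltas": [[119,0.1,0.75,-2,0,0,0],[119,0.1,0.75,-2,0,0,0],[119,0.1,0.75,-2,0,0,0],[119,0.1,0.75,-2,0,0,0],[119,0,0,-2,0,0,0],[119,0,0,-2,0,0,0],[119,0,0,-2,0,0,0],[119,0,0,-2,0,0,0],[119,0,0,-1.2,0,0,0],[119,0,0,0,0,0,0]]}}

```text
time_s: 3.25
ee_pos: [0.6357, 0.016, 0.1101]
eef_rot: [-3.142, -0.003, 3.064]
force: [0.2, 0.4, 1.1]
grip_width: 0.0502
grip_force: 0.0
```

>>> {"api": "apply_moves", "payload": {"deltas": [[119,0,-0.6,0,0,0,0],[119,-0.1,-0.6,0,0,0,0],[119,0,-0.6,0,0,0,0],[119,-0.1,-0.6,0,0,0,0],[119,0,-0.6,0,0,0,0],[119,0,0,0,0,0,0],[119,0,0,0,0,0,0]]}}

```text
time_s: 3.95
ee_pos: [0.6348, -0.0155, 0.1116]
eef_rot: [3.141, 0.0, 3.062]
force: [0.9, 1.6, 2.7]
grip_width: 0.05
grip_force: 0.9
```

>>> {"api": "apply_moves", "payload": {"deltas": [[119,0,-0.4,0,0,0,0],[119,-0.1,-0.4,0,0,0,0],[119,0,0,0,0,0,0],[119,0,0,0,0,0,0]]}}

```text
time_s: 4.35
ee_pos: [0.6336, -0.0234, 0.1112]
eef_rot: [3.141, -0.0, 3.063]
force: [1.3, 3.7, -1.9]
grip_width: 0.0502
grip_force: 1.6
```

```bash
python3 - <<'E'
from h import *
import pickle
o=ctrl.get_obs(); print(o["ee_pos"],o["force"],o["moment"],o["grip_force"])
c=grab("wrist"); a=cv2.cvtColor(c["img"],cv2.COLOR_RGB2BGR); s=grab("scene"); b=cv2.cvtColor(s["img"],cv2.COLOR_RGB2BGR)
z=np.hstack([cv2.resize(a[120:320,220:420],(400,400)),cv2.resize(b[190:290,250:350],(400,400))])
cv2.imwrite("pics/lev.png",z)
E
```

```text
[ 0.63356009 -0.02343764  0.11121792] [ 1.26808363  3.66513617 -1.93436705] [ 0.58475159 -0.17174083 -0.07688494] 1.6260523349046707
```

View pics/lev.png

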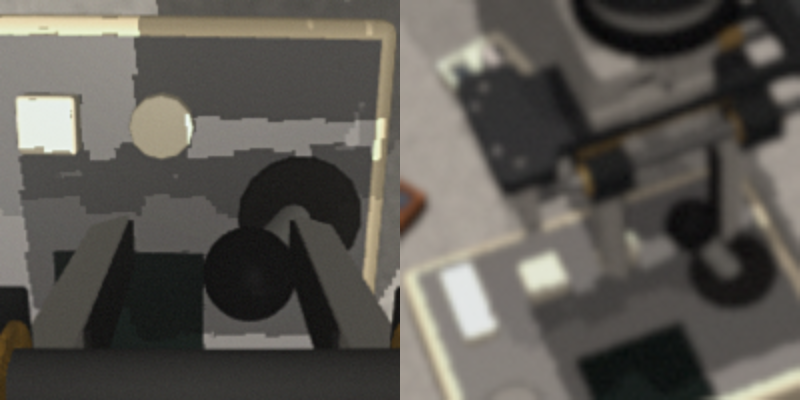

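The wrist view (left half) shows the ball leaning clearly to -y, against the +y finger. The deflection is about 24 mm. I push a hair more, hold, then return.

>>> {"api": "apply_moves", "payload": {"deltas": [[119,0,-0.2,0,0,0,0],[119,0,0,0,0,0,0],[119,0,0,0,0,0,0],[119,0,0,0,0,0,0],[119,0,0,0,0,0,0],[119,0,0,0,0,0,0],[119,0,0,0,0,0,0],[119,0,0,0,0,0,0],[119,0,0,0,0,0,0],[119,0,0,0,0,0,0]]}}

```text
time_s: 5.45
ee_pos: [0.6336, -0.0254, 0.1114]
eef_rot: [-3.142, -0.0, 3.063]
force: [0.2, 4.2, -3.0]
grip_width: 0.0502
grip_force: 2.1
```

>>> {"api": "apply_moves", "payload": {"deltas": [[119,0,0,0,0,0,0],[119,0,0,0,0,0,0],[119,0,0,0,0,0,0],[119,0,0,0,0,0,0],[119,0,0,0,0,0,0],[119,0,0,0,0,0,0]]}}

```text
time_s: 6.05
ee_pos: [0.6337, -0.0255, 0.1114]
eef_rot: [-3.142, -0.0, 3.063]
force: [-0.6, 3.5, -3.2]
grip_width: 0.0498
grip_force: 2.0
```

>>> {"api": "apply_moves", "payload": {"deltas": [[119,0,1.2,0,0,0,0],[119,0.2,1.2,0,0,0,0],[119,0.1,1.1,0,0,0,0],[119,0,0,0,0,0,0],[119,0,0,0,0,0,0],[119,0,0,3,0,0,0],[119,0,0,3,0,0,0],[119,0,0,3,0,0,0],[60,0,0,3,0,0,0],[0,0,0,3,0,0,0]]}}

```text
time_s: 7.05
ee_pos: [0.6365, 0.009, 0.2628]
eef_rot: [-3.141, 0.0, 3.062]
force: [-0.3, 0.2, -0.6]
grip_width: 0.0628
grip_force: 0.0
```

>>> {"api": "apply_moves", "payload": {"deltas": [[90,-1.45,3.9,0,0,0,0.002],[90,-1.45,3.9,0,0,0,0.002],[90,-1.45,3.9,0,0,0,0.002],[90,-1.45,3.9,0,0,0,0.002],[90,-1.45,3.9,0,0,0,0.002],[90,-1.45,3.9,0,0,0,0.002],[90,-1.45,3.9,0,0,0,0.002],[90,-1.3,4.0,0,0,0,0.002],[90,0,0,0,0,0,0],[90,0,0,0,0,0,0]]}}

```text
time_s: 8.05
ee_pos: [0.522, 0.3227, 0.2613]
eef_rot: [-3.141, -0.0, 3.08]
force: [-0.2, 0.4, 0.4]
grip_width: 0.0612
grip_force: 0.0
```

```bash
python3 - <<'E'
from h import *
import pickle
o=ctrl.get_obs(); print(o["ee_pos"],o["eef_rot"],o["time_s"])
c=grab("wrist"); pickle.dump(c,open("w3.pkl","wb"))
P=[.522,.3225]
u,v=proj(c,[*P,.158]); print(u,v)
a=cv2.cvtColor(c["img"],cv2.COLOR_RGB2BGR)
for x,y in [(.02495,-.0016),(-.02495,.0016)]:
    q=proj(c,[P[0]+x,P[1]+y,.158]); cv2.circle(a,(round(q[0]),round(q[1])),1,(0,0,255),-1)
q=proj(c,[.522,.320,.12]);
cv2.imwrite("pics/w3.png",cv2.resize(a[int(v)-75:int(v)+65,int(u)-75:int(u)+75],None,fx=4,fy=4,interpolation=cv2.INTER_CUBIC))
E
```

```text
[0.52203993 0.32274678 0.26131523] [-3.14121561e+00 -6.60205194e-06  3.07987897e+00] 8.05
324.3436864415936 210.70165793450016
```

View pics/w3.png

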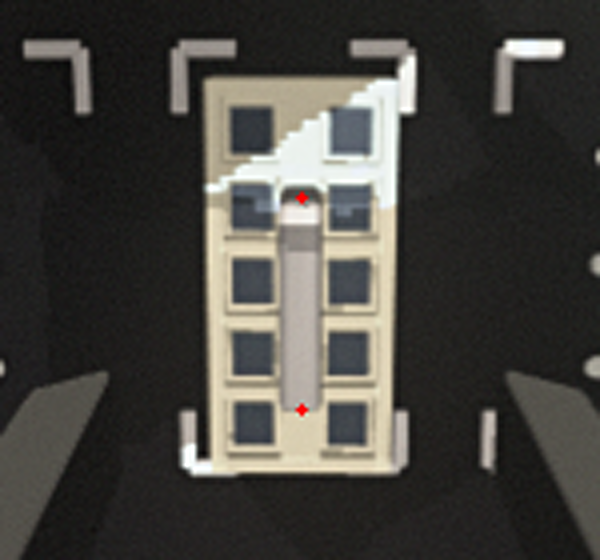

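The projected bar ends (red dots) lie on the bar, at (302,198) and (302,410) in the crop, and the tray is aligned. I descend and grip.

>>> {"api": "apply_moves", "payload": {"deltas": [[90,0,0,-2.5,0,0,0],[90,0,0,-2.5,0,0,0],[90,0,0,-2.5,0,0,0],[90,0,0,-2.4,0,0,0],[90,0,0,0,0,0,0],[255,0,0,0,0,0,0],[255,0,0,0,0,0,0],[255,0,0,0,0,0,0],[255,0,0,0,0,0,0],[255,0,0,0,0,0,0]], "grip_force": 25}}

```text
time_s: 9.1
ee_pos: [0.5223, 0.3226, 0.1629]
eef_rot: [3.141, 0.001, 3.079]
force: [-0.5, 0.7, 0.0]
grip_width: 0.0244
grip_force: 0.0
```

>>> {"api": "apply_moves", "payload": {"deltas": [[255,0,0,0,0,0,0],[255,0,0,1,0,0,0],[255,0,0,2,0,0,0],[255,0,0,2.5,0,0,0],[255,0,0,2.5,0,0,0],[255,0,0,2,0,0,0],[255,0,0,0,0,0,0]]}}

```text
time_s: 9.8
ee_pos: [0.5228, 0.323, 0.2659]
eef_rot: [3.139, 0.004, 3.079]
force: [0.1, 0.6, -1.3]
grip_width: 0.0098
grip_force: 25.0
```

>>> {"api": "apply_moves", "payload": {"deltas": [[255,-0.1,-3,0,0,0,-0.09],[255,-0.1,-3.9,0,0,0,-0.09],[255,-0.1,-3.9,0,0,0,-0.09],[255,-0.1,-3.9,0,0,0,-0.09],[255,-0.1,-3.9,0,0,0,-0.09],[255,-0.1,-3.9,0,0,0,-0.09],[255,-0.1,-3.9,0,0,0,-0.09],[255,-0.1,-3.9,0,0,0,-0.09],[255,-0.1,-3.9,0,0,0,-0.09],[255,-0.1,-3.9,0,0,0,-0.09]]}}

```text
time_s: 10.8
ee_pos: [0.5116, -0.0599, 0.2616]
eef_rot: [-3.141, -0.001, 2.175]
force: [0.7, 0.5, -1.0]
grip_width: 0.0097
grip_force: 25.0
```

```bash
python3 - <<'E'
from h import *
import pickle
o=ctrl.get_obs(); print(o["ee_pos"],o["eef_rot"],o["time_s"])
c=grab("wrist"); pickle.dump(c,open("w4.pkl","wb")); save(c,"pics/w4.png")
E
```

```text
[ 0.51156296 -0.05994081  0.26156094] [-3.14080782e+00 -8.21102398e-04  2.17513470e+00] 10.8
```

View pics/w4.png

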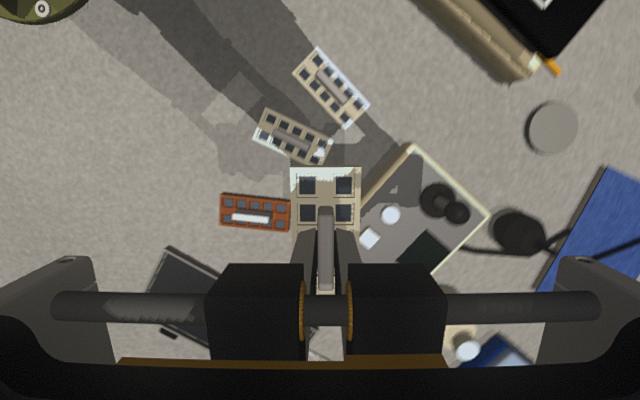

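The tray is held level: its far edge is at (290,167)–(361,167). I measure its height below the hand from that edge width.

```bash
python3 - <<'E'
from h import *
import pickle
from scipy.optimize import brentq
c=pickle.load(open("w4.pkl","rb"))
g=cv2.cvtColor(c["img"],cv2.COLOR_RGB2GRAY).astype(int); print(g[175,282:298],g[175,354:370]); print(g[158:176,310])
for w in (70.5,71,71.5,72):
    z=brentq(lambda z:np.linalg.norm(atz(c,325.5-w/2,168,z)-atz(c,325.5+w/2,168,z))-.046,.1,.26)
    p=atz(c,325.5,167.5,z); print(w,"plate top z",z,"below tcp",.2616-z,"edge dist",np.linalg.norm(p[:2]-[.5116,-.0599]))
E
```

```text
[140 135 134 134 137 134 136 157 223 215 218 218 219 207 157 217] [122 123 140 141 141 143 138 112  97  98  98  94  82  80  75  80]
[114  89  67  82 105 129 140  94  92 180 219 219 217 217 218 207 220 216]
70.5 plate top z 0.2242741064958079 below tcp 0.037325893504192104 edge dist 0.04754623625182162
71 plate top z 0.2256273546880037 below tcp 0.03597264531199629 edge dist 0.04771133364406144
71.5 plate top z 0.22696168973422737 below tcp 0.03463831026577263 edge dist 0.047874123669450375
72 plate top z 0.22827750566000624 below tcp 0.03332249433999376 edge dist 0.04803465439672887
```

>>> {"api": "apply_moves", "payload": {"deltas": [[255,0,-3.9,0,0,0,-0.08],[255,0,-3.9,0,0,0,-0.08],[255,-0.1,-3.9,0,0,0,-0.08],[255,-0.1,-3.9,0,0,0,-0.08],[255,-0.1,-3.9,0,0,0,-0.08],[255,-0.1,-3.9,0,0,0,-0.08],[255,0,-3.6,0,0,0,-0.08],[255,0,0,0,0,0,0],[255,0,0,0,0,0,0]]}}

```text
time_s: 11.75
ee_pos: [0.5078, -0.3286, 0.2612]
eef_rot: [-3.14, -0.001, 1.618]
force: [0.0, -0.5, -1.7]
grip_width: 0.0101
grip_force: 25.0
```

>>> {"api": "apply_moves", "payload": {"deltas": [[255,0,0,-3,0,0,0],[255,0,0,-4,0,0,0],[255,0,0,-4,0,0,0],[255,0,0,-4,0,0,0],[255,0,0,-3,0,0,0],[255,0,0,-1,0,0,0],[255,0,0,-0.4,0,0,0],[255,0,0,0,0,0,0],[255,0,0,0,0,0,0]]}}

```text
time_s: 12.65
ee_pos: [0.5089, -0.3287, 0.0702]
eef_rot: [3.14, 0.002, 1.619]
force: [-0.1, 0.1, -1.3]
grip_width: 0.0097
grip_force: 25.0
```

>>> {"api": "apply_moves", "payload": {"deltas": [[255,0,0,-0.3,0,0,0],[255,0,0,-0.3,0,0,0],[255,0,0,-0.3,0,0,0],[255,0,0,0,0,0,0],[255,0,0,0,0,0,0]]}}

```text
time_s: 13.15
ee_pos: [0.5081, -0.3284, 0.0593]
eef_rot: [-3.141, -0.0, 1.619]
force: [0.2, 0.6, -0.7]
grip_width: 0.0096
grip_force: 25.0
```

>>> {"api": "apply_moves", "payload": {"deltas": [[255,0,0,-0.2,0,0,0],[255,0,0,-0.1,0,0,0],[255,0,0,0,0,0,0]]}}

```text
time_s: 13.45
ee_pos: [0.5081, -0.3284, 0.0563]
eef_rot: [-3.141, -0.0, 1.619]
force: [-0.1, -0.3, -0.8]
grip_width: 0.0101
grip_force: 25.0
```

>>> {"api": "apply_moves", "payload": {"deltas": [[255,0,0,-0.2,0,0,0],[255,0,0,0,0,0,0],[255,0,0,0,0,0,0]]}}

```text
time_s: 13.75
ee_pos: [0.5082, -0.3285, 0.0545]
eef_rot: [3.141, 0.0, 1.619]
force: [0.4, -1.1, -1.0]
grip_width: 0.0097
grip_force: 25.0
```

>>> {"api": "apply_moves", "payload": {"deltas": [[255,0,0,-0.15,0,0,0],[255,0,0,0,0,0,0],[255,0,0,0,0,0,0]]}}

```text
time_s: 14.05
ee_pos: [0.5081, -0.3286, 0.0543]
eef_rot: [3.142, 0.0, 1.619]
force: [-7.7, 3.2, 14.6]
grip_width: 0.0097
grip_force: 25.0
```

>>> {"api": "apply_moves", "payload": {"deltas": [[255,0,0,-0.15,0,0,0],[255,0,0,0,0,0,0],[255,0,0,0,0,0,0]]}}

```text
time_s: 14.35
ee_pos: [0.5082, -0.3287, 0.0541]
eef_rot: [3.141, 0.001, 1.619]
force: [-13.5, 6.5, 28.5]
grip_width: 0.0098
grip_force: 25.0
```

>>> {"api": "apply_moves", "payload": {"deltas": [[255,0,0,0.3,0,0,0],[150,0,0,0,0,0,0],[150,0,0,0,0,0,0],[150,0,0,0,0,0,0],[150,0,0,0,0,0,0],[150,0,0,2,0,0,0],[150,0,0,4,0,0,0],[120,0,0,5,0,0,0],[90,0,0,5,0,0,0],[90,0,0,4,0,0,0]]}}

```text
time_s: 15.35
ee_pos: [0.5082, -0.3284, 0.2575]
eef_rot: [3.14, 0.001, 1.619]
force: [0.6, 0.0, 0.4]
grip_width: 0.0586
grip_force: 0.0
```

>>> {"api": "apply_moves", "payload": {"deltas": [[90,0,3.5,0,0,0,0.14],[90,0,3.5,0,0,0,0.14],[90,0,3.5,0,0,0,0.14],[90,0,3.5,0,0,0,0.14],[90,0,3.5,0,0,0,0.14],[90,0,3.5,0,0,0,0.14],[90,0,3.5,0,0,0,0.14],[90,0,3.5,0,0,0,0.14],[90,0,3.5,0,0,0,0.14],[90,0,2,0,0,0,0.14]]}}

```text
time_s: 16.35
ee_pos: [0.508, 0.0087, 0.2545]
eef_rot: [3.141, 0.0, 3.026]
force: [0.4, 0.0, -0.2]
grip_width: 0.061
grip_force: 0.0
```

>>> {"api": "apply_moves", "payload": {"deltas": [[90,-1,0,0,0,0,0.04],[90,0,0,0,0,0,0],[90,0,0,0,0,0,0]]}}

```text
time_s: 16.65
ee_pos: [0.4983, 0.0064, 0.2546]
eef_rot: [-3.142, 0.0, 3.057]
force: [0.2, -1.4, -0.2]
grip_width: 0.0608
grip_force: 0.0
```

```bash
python3 - <<'E'
from h import *
import pickle
o=ctrl.get_obs(); print(o["ee_pos"],o["eef_rot"],o["time_s"])
c=grab("wrist"); pickle.dump(c,open("w5.pkl","wb")); save(c,"pics/w5.png")
pickle.dump(grab("top"),open("top5.pkl","wb"))
E
```

```text
[0.49833065 0.00637474 0.2545518 ] [-3.14157367e+00  2.78596284e-04  3.05700324e+00] 16.65
```

View pics/w5.png

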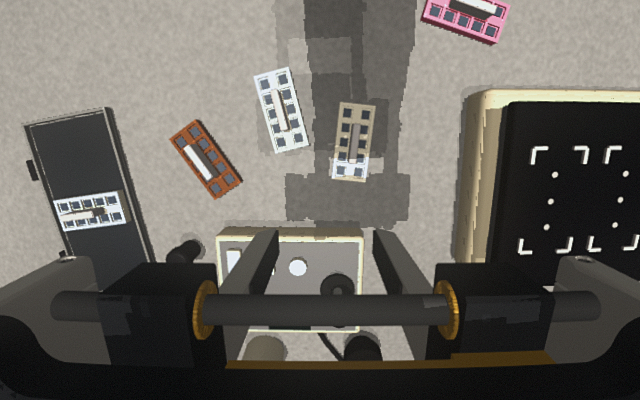

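The done tray lies flat in the case at (89,210). Waiting trays are at (281,109) and (354,141). I zoom in for their corners.

```bash
python3 - <<'E'
from h import *
import pickle
c=pickle.load(open("w5.pkl","rb"))
a=cv2.cvtColor(c["img"],cv2.COLOR_RGB2BGR)
cv2.imwrite("pics/crop5.png",cv2.resize(a[55:195,240:390],None,fx=4,fy=4,interpolation=cv2.INTER_CUBIC))
E
```

```text
(no output)
```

View pics/crop5.png

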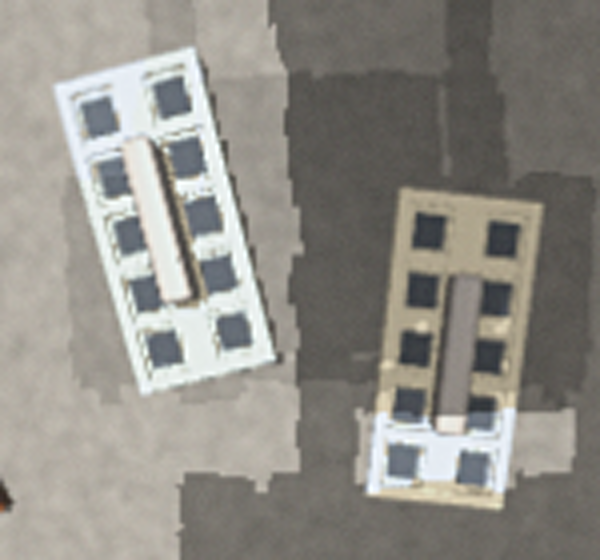

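```bash
python3 - <<'E'
from h import *
import pickle
c=pickle.load(open("w5.pkl","rb")); t0=pickle.load(open("top0.pkl","rb"));w2=pickle.load(open("w2.pkl","rb"))
f=lambda x,y:((x+.5)/4-.5+240,(y+.5)/4-.5+55)
g=lambda x,y:((x+.5)/4-.5+280,(y+.5)/4-.5+120)
for n,p,q,pc in [("A",(466,278),(451,429),None),("B",(137.5,141.5),(177.5,298.5),[(54,86),(190,47),(273,358),(145,393)])]:
    P=atz(c,*f(*p),.038);Q=atz(c,*f(*q),.038);d=Q-P
    print(n,"bar ctr",np.round((P+Q)/2,4),"len",np.linalg.norm(d),"yaw",np.arctan2(d[1],d[0]))
    if pc: print(" plate ctr",np.mean([atz(c,*f(*x),.014) for x in pc],0))
print("A plate far edge mid",atz(c,*f(472,196),.014))
# height by triangulation with top view bar centres
for n,a,b in [("A",(458.5,353.5),(112,460)),("B",(157.5,220),(237,473))]:
    print(n,np.round(tri([(c,*f(*a)),(t0,*g(*b))]),4), np.round(atz(t0,*g(*b),.038)[:2],4))
E
```

```text
A bar ctr [0.4462 0.0474 0.038 ] len 0.046171856276182914 yaw -0.16441055498797105
B bar ctr [ 0.3987 -0.0406  0.038 ] len 0.04707280500897527 yaw 0.14225793651622015
 plate ctr [ 0.39818402 -0.04150421  0.014     ]
A plate far edge mid [0.39779659 0.05720235 0.014     ]
A [0.4476 0.0468 0.0391] [0.4493 0.0462]
B [ 0.4314 -0.0052  0.3492] [ 0.443 -0.035]
```

B was knocked about 45 mm from its first position, to (0.398,-0.041). I take A first.

>>> {"api": "apply_moves", "payload": {"deltas": [[130,-2.6,2,0,0,0,-0.04],[130,-2.6,2.1,0,0,0,-0.04],[130,0,0,-4,0,0,0],[130,0,0,-4,0,0,0],[130,0,0,-4,0,0,0],[130,0,0,-4,0,0,0],[130,0,0,-2,0,0,0],[130,0,0,0,0,0,0],[130,0,0,0,0,0,0]]}}

```text
time_s: 17.65
ee_pos: [0.4467, 0.0473, 0.0751]
eef_rot: [3.142, 0.0, 2.978]
force: [0.2, 0.6, -0.3]
grip_width: 0.0459
grip_force: 0.0
```

>>> {"api": "apply_moves", "payload": {"deltas": [[130,0,0,-2,0,0,0],[130,0,0,-1.2,0,0,0],[130,0,0,0,0,0,0],[255,0,0,0,0,0,0],[255,0,0,0,0,0,0],[255,0,0,0,0,0,0],[255,0,0,0,0,0,0],[255,0,0,0,0,0,0],[255,0,0,0,0,0,0],[255,0,0,0,0,0,0]]}}

```text
time_s: 18.65
ee_pos: [0.4463, 0.0476, 0.0427]
eef_rot: [3.142, 0.0, 2.979]
force: [-1.6, 0.0, 6.2]
grip_width: 0.0101
grip_force: 25.0
```

>>> {"api": "apply_moves", "payload": {"deltas": [[255,0,0,0.5,0,0,0],[255,0,0,2,0,0,0],[255,0,0,3,0,0,0],[255,0,0,4,0,0,0],[255,0,0,4,0,0,0],[255,0,0,4,0,0,0],[255,0,0,3.5,0,0,0],[255,0,0,0,0,0,0]]}}

```text
time_s: 19.45
ee_pos: [0.4473, 0.0476, 0.2568]
eef_rot: [3.14, 0.007, 2.979]
force: [-0.3, -0.3, -1.1]
grip_width: 0.0102
grip_force: 25.0
```

```bash
python3 - <<'E'
from h import *
import pickle
o=ctrl.get_obs(); print(o["ee_pos"],o["eef_rot"],o["time_s"],o["grip_width"])
c=grab("wrist"); pickle.dump(c,open("w6.pkl","wb"))
a=cv2.cvtColor(c["img"],cv2.COLOR_RGB2BGR)
cv2.imwrite("pics/w6.png",cv2.resize(a[90:310,220:430],None,fx=2.7,fy=2.7,interpolation=cv2.INTER_CUBIC))
E
```

```text
[0.44733987 0.0476306  0.25684772] [3.14021739 0.00699068 2.97885059] 19.45 0.010211587575965752
```

View pics/w6.png

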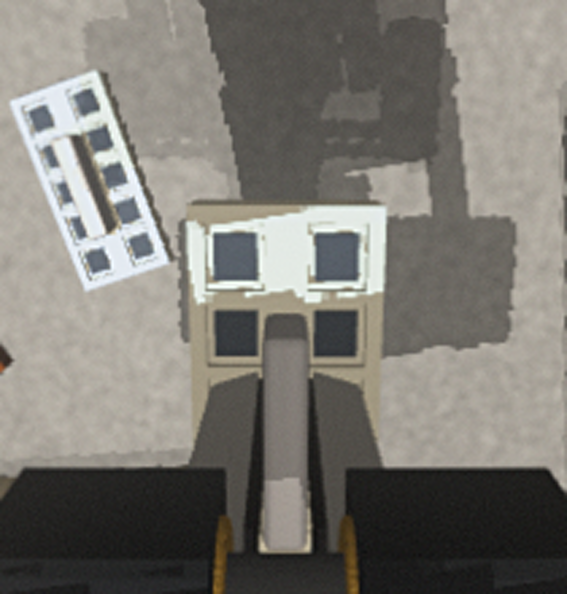

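Tray A is held square: its far edge in the crop runs (187,205)–(386,205). I compute the in-hand offset.

```bash
cat >> h.py <<'E'
def held(c,tcp,yaw,u0,u1,v):
    from scipy.optimize import brentq
    z=brentq(lambda z:np.linalg.norm(atz(c,u0,v,z)-atz(c,u1,v,z))-.046,.1,.26)
    for zz in (z,tcp[2]-.029):
        a,b=atz(c,u0,v,zz),atz(c,u1,v,zz); m=(a+b)/2-tcp
        x=np.array([np.cos(yaw),np.sin(yaw),0]); y=np.array([-x[1],x[0],0]); d=b-a
        print("z below tcp %.4f along %.4f across %.4f width %.4f skew %.4f"%(tcp[2]-zz,m@x,m@y,np.linalg.norm(d),np.arctan2(d@x,d@y)))
E
python3 - <<'E'
from h import *
import pickle
c=pickle.load(open("w6.pkl","rb"))
g=cv2.cvtColor(c["img"],cv2.COLOR_RGB2GRAY).astype(int)
print(g[170,284:296],g[170,358:370],g[158:172,310],g[158:172,350],sep="\n")
held(c,np.array([.4473,.0476,.2568]),2.979,288.9,363,166)
c=pickle.load(open("w4.pkl","rb")); held(c,np.array([.5116,-.0599,.2616]),2.175,289.5,361,167)
E
```

```text
[166 169 172 171 161 149 153 156 158 158 159 156]
[232 232 232 236 223 146 115 115 109 127 159 140]
[ 84  87  89  88  89  93  97 103 149 160 158 157 153 160]
[103 106 108 110 109 113 102 103 202 233 232 232 231 231]
z below tcp 0.0286 along 0.0492 across -0.0011 width 0.0460 skew -3.1405
z below tcp 0.0290 along 0.0492 across -0.0011 width 0.0461 skew -3.1405
z below tcp 0.0348 along 0.0482 across 0.0005 width 0.0460 skew -3.1411
z below tcp 0.0290 along 0.0489 across 0.0005 width 0.0446 skew -3.1411
```

>>> {"api": "apply_moves", "payload": {"deltas": [[255,1.15,3.2,0,0,0,0.0165],[255,1.15,3.2,0,0,0,0.0165],[255,1.15,3.2,0,0,0,0.0165],[255,1.15,3.2,0,0,0,0.0165],[255,1.15,3.2,0,0,0,0.0165],[255,1.15,3.2,0,0,0,0.0165],[255,0,0,-3,0,0,0],[255,0,0,-3,0,0,0],[255,0,0,-2,0,0,0],[255,0,0,0,0,0,0]]}}

```text
time_s: 20.5
ee_pos: [0.5136, 0.239, 0.1683]
eef_rot: [-3.139, -0.006, 3.078]
force: [0.4, -0.1, -1.4]
grip_width: 0.01
grip_force: 25.0
```

```bash
python3 - <<'E'
from h import *
import pickle
o=ctrl.get_obs(); print(o["ee_pos"],o["eef_rot"],o["time_s"],o["grip_width"],o["force"])
c=grab("wrist"); pickle.dump(c,open("w7.pkl","wb"))
a=cv2.cvtColor(c["img"],cv2.COLOR_RGB2BGR)
# expected inner nest corners (z .124): 52+... tray outline +3mm
th=-.064; R=np.array([[np.cos(th),-np.sin(th)],[np.sin(th),np.cos(th)]])
for x,y in [(-.053,-.026),(-.053,.026)]:
    q=np.array([.517,.240])+R@[x,y]; u,v=proj(c,[*q,.124]); print(u,v); cv2.circle(a,(round(u),round(v)),1,(0,0,255),-1)
cv2.imwrite("pics/w7.png",cv2.resize(a[80:280,200:450],None,fx=2.8,fy=2.8,interpolation=cv2.INTER_CUBIC))
E
```

```text
[0.51357485 0.23895284 0.1682588 ] [-3.13862942 -0.00626872  3.07784105] 20.5 0.009964186785005193 [ 0.37462717 -0.06339663 -1.41190183]
287.8391635712833 163.24201623465137
364.9141029352641 163.23004772104008
```

View pics/w7.png

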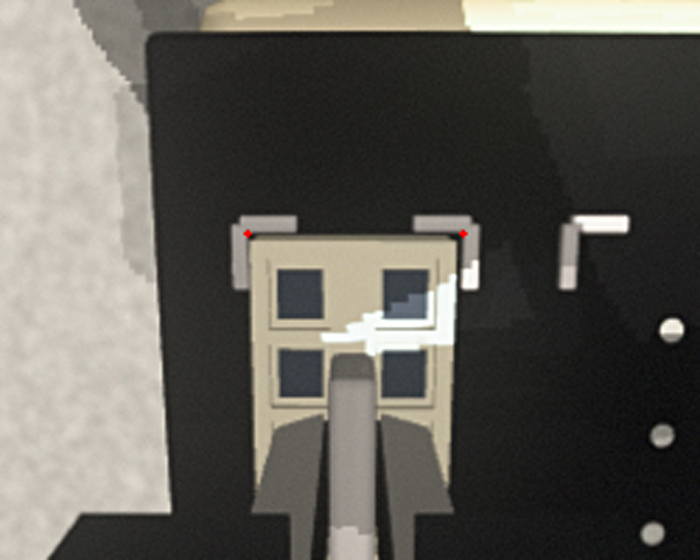

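Red predictions land on the bracket inner corners, at (247,233) and (463,233), so the nest calibration is good. The tray is slightly toward -x, so I nudge it.

>>> {"api": "apply_moves", "payload": {"deltas": [[255,0,0,0,0,0,0],[255,0,0,0,0,0,0]]}}

```text
time_s: 20.75
ee_pos: [0.5155, 0.2396, 0.1735]
eef_rot: [3.141, 0.001, 3.078]
force: [-0.4, -0.2, -1.0]
grip_width: 0.0101
grip_force: 25.0
```

>>> {"api": "apply_moves", "payload": {"deltas": [[255,0.05,0.05,-0.4,0,0,0],[255,0,0,-0.3,0,0,0],[255,0,0,-0.2,0,0,0],[255,0,0,0,0,0,0],[255,0,0,0,0,0,0]]}}

```text
time_s: 21.25
ee_pos: [0.5157, 0.2401, 0.1635]
eef_rot: [3.142, -0.0, 3.078]
force: [0.7, -0.6, -0.8]
grip_width: 0.0099
grip_force: 25.0
```

>>> {"api": "apply_moves", "payload": {"deltas": [[255,0,0,-0.15,0,0,0],[255,0,0,0,0,0,0],[255,0,0,0,0,0,0]]}}

```text
time_s: 21.55
ee_pos: [0.5158, 0.2401, 0.1627]
eef_rot: [3.141, 0.001, 3.078]
force: [-2.2, -1.2, 5.4]
grip_width: 0.0096
grip_force: 25.0
```

>>> {"api": "apply_moves", "payload": {"deltas": [[150,0,0,0.1,0,0,0],[150,0,0,0,0,0,0],[150,0,0,0,0,0,0],[150,0,0,0,0,0,0],[150,0,0,0,0,0,0],[150,0,0,1,0,0,0],[120,0,0,2.5,0,0,0],[120,0,0,3,0,0,0],[120,0,0,3,0,0,0],[120,0,0,0,0,0,0]]}}

```text
time_s: 22.55
ee_pos: [0.5167, 0.2405, 0.2629]
eef_rot: [3.139, 0.006, 3.078]
force: [-0.0, -0.0, 0.1]
grip_width: 0.05
grip_force: 0.0
```

>>> {"api": "apply_moves", "payload": {"deltas": [[120,-1.2,-3.5,0,0,0,0.025],[120,-1.2,-3.5,0,0,0,0.025],[120,-1.2,-3.5,0,0,0,0.025],[120,-1.2,-3.5,0,0,0,0.025],[120,-1.2,-3.5,0,0,0,0.025],[120,-1.2,-3.5,0,0,0,0.025],[120,-1.2,-3.5,0,0,0,0.025],[120,-1.2,-3.5,0,0,0,0.03],[120,0,0,0,0,0,0],[120,0,0,0,0,0,0]]}}

```text
time_s: 23.55
ee_pos: [0.4196, -0.0402, 0.258]
eef_rot: [3.142, 0.0, -3.002]
force: [-0.1, -0.5, -0.1]
grip_width: 0.0492
grip_force: 0.0
```

```bash
python3 - <<'E'
from h import *
import pickle
o=ctrl.get_obs(); print(o["ee_pos"],o["eef_rot"],o["time_s"],o["grip_width"],o["force"])
c=grab("wrist"); pickle.dump(c,open("w8.pkl","wb"))
a=cv2.cvtColor(c["img"],cv2.COLOR_RGB2BGR)
b=a.copy()
P=np.array([.3985,-.041]);d=np.array([np.cos(.142),np.sin(.142)])*.025
for s in (-1,1):
    u,v=proj(c,[*(P+s*d),.038]); print(u,v); cv2.circle(a,(round(u),round(v)),1,(0,0,255),-1)
cv2.imwrite("pics/w8.png",np.hstack([cv2.resize(a[100:300,240:400],(480,600)),cv2.resize(b[0:300,440:640],(300,450))[:0+450] if False else cv2.resize(b[60:300,500:628],(320,600))]))
E
```

```text
[ 0.41959063 -0.0402096   0.25802817] [ 3.14152672e+00  2.48201649e-04 -3.00247479e+00] 23.55 0.04924830328867669 [-0.0785493  -0.48467397 -0.14486271]
326.2246690662052 150.58266469813293
326.33756294736816 189.64466044258134
```

View pics/w8.png

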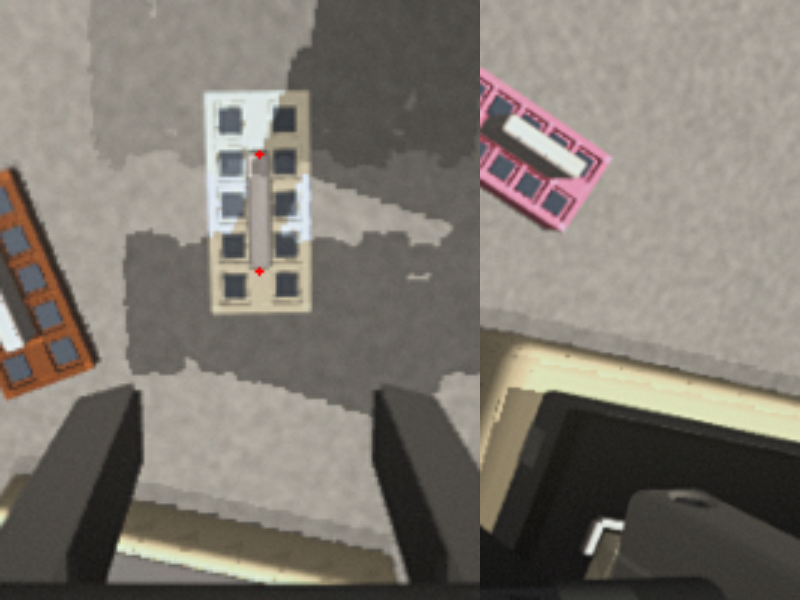

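The predicted bar ends (red) fit tray B to within about 1 mm. I grab it.

>>> {"api": "apply_moves", "payload": {"deltas": [[120,-2.2,-0.1,0,0,0,0.01],[120,0,0,-3,0,0,0],[120,0,0,-4,0,0,0],[120,0,0,-4,0,0,0],[120,0,0,-4,0,0,0],[120,0,0,-3,0,0,0],[120,0,0,-1,0,0,0],[120,0,0,0,0,0,0],[120,0,0,0,0,0,0]]}}

```text
time_s: 24.5
ee_pos: [0.3985, -0.0407, 0.0691]
eef_rot: [-3.141, 0.001, -2.99]
force: [-0.1, -0.6, -0.3]
grip_width: 0.0497
grip_force: 0.0
```

>>> {"api": "apply_moves", "payload": {"deltas": [[120,0,0,-1.5,0,0,0],[120,0,0,-0.9,0,0,0],[120,0,0,0,0,0,0],[255,0,0,0,0,0,0],[255,0,0,0,0,0,0],[255,0,0,0,0,0,0],[255,0,0,0,0,0,0],[255,0,0,0,0,0,0],[255,0,0,0,0,0,0],[255,0,0,0,0,0,0]]}}

```text
time_s: 25.5
ee_pos: [0.3977, -0.041, 0.0441]
eef_rot: [-3.141, 0.0, -2.99]
force: [-0.7, -1.0, 3.8]
grip_width: 0.0098
grip_force: 25.0
```

>>> {"api": "apply_moves", "payload": {"deltas": [[255,0,0,0,0,0,0],[255,0,0,1,0,0,0],[255,0,0,3,0,0,0],[255,0,0,4,0,0,0],[255,0,0,4,0,0,0],[255,0,0,4,0,0,0],[255,0,0,4,0,0,0],[255,0,0,1.5,0,0,0],[255,0,0,0,0,0,0],[255,0,0,0,0,0,0]]}}

```text
time_s: 26.5
ee_pos: [0.3973, -0.0408, 0.2583]
eef_rot: [3.141, -0.001, -2.99]
force: [-0.4, 0.6, -1.3]
grip_width: 0.0098
grip_force: 25.0
```

```bash
python3 - <<'E'
from h import *
import pickle
o=ctrl.get_obs(); print(o["ee_pos"],o["eef_rot"],o["time_s"],o["grip_width"])
c=grab("wrist"); pickle.dump(c,open("w9.pkl","wb"))
g=cv2.cvtColor(c["img"],cv2.COLOR_RGB2GRAY).astype(int)
print(g[170,282:296],g[170,356:370],g[158:172,305],g[158:172,350],sep="\n")
held(c,o["ee_pos"],o["eef_rot"][2],289,363,166)
E
```

```text
[ 0.39725932 -0.04084883  0.2583499 ] [ 3.14132819e+00 -6.38743356e-04 -2.99040440e+00] 26.5 0.009844101230682988
[155 159 161 166 163 159 166 212 225 222 223 222 224 224]
[229 226 215 216 217 215 194 163 157 158 152 155 158 159]
[161 161 164 165 162 144 100  94 140 149 147 148 146 148]
[ 93  94  96  97  98  92  84 100 218 227 224 224 222 221]
z below tcp 0.0285 along 0.0492 across -0.0013 width 0.0460 skew -3.1408
z below tcp 0.0290 along 0.0492 across -0.0013 width 0.0461 skew -3.1408
```

>>> {"api": "apply_moves", "payload": {"deltas": [[255,1.1,3.7,0,0,0,-0.018],[255,1.1,3.7,0,0,0,-0.018],[255,1.1,3.7,0,0,0,-0.018],[255,1.1,3.7,0,0,0,-0.018],[255,1.1,3.7,0,0,0,-0.018],[255,1.1,3.7,0,0,0,-0.018],[255,1.1,3.7,0,0,0,-0.018],[255,1.1,3.7,0,0,0,-0.018],[255,1.1,3.7,0,0,0,-0.018],[255,1.1,3.7,0,0,0,-0.018]]}}

```text
time_s: 27.55
ee_pos: [0.5075, 0.3305, 0.257]
eef_rot: [-3.14, -0.002, 3.112]
force: [0.5, -1.2, -0.7]
grip_width: 0.0096
grip_force: 25.0
```

>>> {"api": "apply_moves", "payload": {"deltas": [[255,1.0,3.7,0,0,0,-0.018],[255,0.9,3.35,0,0,0,-0.017],[255,0,0,-2,0,0,0],[255,0,0,-3,0,0,0],[255,0,0,-2,0,0,0],[255,0,0,-0.8,0,0,0],[255,0,0,0,0,0,0],[255,0,0,0,0,0,0],[255,0,0,0,0,0,0]]}}

```text
time_s: 28.45
ee_pos: [0.527, 0.3997, 0.1822]
eef_rot: [3.14, 0.001, 3.078]
force: [-0.7, 0.4, -0.2]
grip_width: 0.0095
grip_force: 25.0
```

I have now viewed 16 pictures, which is over the 14 allowed, so I'll check by numbers only from here.

>>> {"api": "apply_moves", "payload": {"deltas": [[255,-0.1,0,-0.6,0,0,0],[255,0,0,-0.5,0,0,0],[255,0,0,-0.4,0,0,0],[255,0,0,-0.2,0,0,0],[255,0,0,0,0,0,0],[255,0,0,0,0,0,0]]}}

```text
time_s: 29.05
ee_pos: [0.5256, 0.3996, 0.1641]
eef_rot: [-3.142, 0.0, 3.078]
force: [-2.8, -1.8, 1.6]
grip_width: 0.01
grip_force: 25.0
```

>>> {"api": "apply_moves", "payload": {"deltas": [[255,0,0,-0.15,0,0,0],[255,0,0,0,0,0,0],[255,0,0,0,0,0,0]]}}

```text
time_s: 29.35
ee_pos: [0.5257, 0.3996, 0.1641]
eef_rot: [3.141, 0.001, 3.078]
force: [-7.2, -4.7, 14.3]
grip_width: 0.0096
grip_force: 25.0
```

>>> {"api": "apply_moves", "payload": {"deltas": [[150,0,0,0.2,0,0,0],[150,0,0,0,0,0,0],[150,0,0,0,0,0,0],[150,0,0,0,0,0,0],[150,0,0,0,0,0,0],[150,0,0,1,0,0,0],[119,0,0,2.5,0,0,0],[119,0,0,3,0,0,0],[119,0,0,3,0,0,0],[119,0,0,0,0,0,0]]}}

```text
time_s: 30.35
ee_pos: [0.5265, 0.4002, 0.265]
eef_rot: [3.137, 0.006, 3.078]
force: [0.2, 0.1, 0.9]
grip_width: 0.0502
grip_force: 0.0
```

```bash
python3 - <<'E'
from h import *
import pickle
o=ctrl.get_obs(); print(o["ee_pos"],o["time_s"])
c=grab("wrist"); pickle.dump(c,open("w10.pkl","wb"))
# compare with nest-frame rectified patches: tray A (nest1) and B (nest3) on plate plane z=.134
th=-.064; R=np.array([[np.cos(th),-np.sin(th)],[np.sin(th),np.cos(th)]])
hsv=cv2.cvtColor(c["img"],cv2.COLOR_RGB2GRAY)
for n,P in [("nest1",(.517,.240)),("nest3",(.527,.3997))]:
    xs=np.arange(-.06,.0601,.001); ys=np.arange(-.035,.0351,.001)
    m=np.array([[proj(c,[*(np.array(P)+R@[x,y]),.134]) for y in ys] for x in xs],np.float32)
    g=cv2.remap(hsv,m[...,0],m[...,1],cv2.INTER_LINEAR)
    print(n,"across profile near -x end (y=-35..35mm):",g[14:18].mean(0).astype(int)[[*range(5,20)]],g[14:18].mean(0).astype(int)[50:66])
    print(" along profile (x=-60..-40):",g[:20,25:45].mean(1).astype(int))
    print(" +x end (40..60):",g[100:,25:45].mean(1).astype(int))
E
```

```text
[0.5265274  0.4001669  0.26501943] 30.35
nest1 across profile near -x end (y=-35..35mm): [ 50  50  50  50  48  42  82 221 247 243 243 243 169 121 166] [172 169 166 163 184 230 244 243 239 178 113  97  94  93  78  91]
 along profile (x=-60..-40): [ 45  50  64  74  75  66  49  39  77 191 242 242 241 237 235 227 185 177
 179 180]
 +x end (40..60): [182 200 223 226 214 219 239 243 242 197 123  70  53  44  44  43  44  43
  44  44  43]
nest3 across profile near -x end (y=-35..35mm): [ 42  97 146 145 141  88  38  69 145 172 168 161 165 150 117] [175 175 191 226 232 229 242 244 203 121 146 226 246 237 133  56]
 along profile (x=-60..-40): [ 41  42  42  42  42  42  41  41  69 136 182 190 191 194 197 196 179 174
 176 180]
 +x end (40..60): [163 172 188 192 176 181 210 212 214 133  61  35  34  36  37  37  36  36
  36  36  36]
```

Both trays measure as centred in their nests to within about 1 mm. Next is the clamp lever.

>>> {"api": "apply_moves", "payload": {"deltas": [[119,1.1,-3.9,0,0,0,-0.002],[119,1.1,-3.9,0,0,0,-0.002],[119,1.1,-3.9,0,0,0,-0.002],[119,1.1,-3.9,0,0,0,-0.002],[119,1.1,-3.9,0,0,0,-0.002],[119,1.1,-3.9,0,0,0,-0.002],[119,1.1,-3.9,0,0,0,-0.002],[119,1.1,-3.9,0,0,0,-0.002],[119,1.1,-3.9,0,0,0,-0.002],[119,1.1,-3.7,0,0,0,0]]}}

```text
time_s: 31.4
ee_pos: [0.6356, 0.0098, 0.2585]
eef_rot: [-3.142, -0.002, 3.06]
force: [0.6, 0.7, 0.3]
grip_width: 0.0501
grip_force: 0.0
```

>>> {"api": "apply_moves", "payload": {"deltas": [[119,0,0,0,0,0,0],[119,0,0,-3,0,0,0],[119,0,0,-3,0,0,0],[119,0,0,-3,0,0,0],[119,0,0,-3,0,0,0],[119,0,0,-2,0,0,0],[119,0,0,-1,0,0,0],[119,0,0,0,0,0,0],[119,0,0,0,0,0,0]]}}

```text
time_s: 32.3
ee_pos: [0.636, 0.0118, 0.1103]
eef_rot: [3.142, 0.001, 3.06]
force: [-0.6, -0.1, 0.0]
grip_width: 0.0501
grip_force: 0.0
```

>>> {"api": "apply_moves", "payload": {"deltas": [[119,0,0.7,0,0,0,0],[119,0.1,0.7,0,0,0,0],[119,0.1,0.6,0,0,0,0],[119,0.1,0.6,0,0,0,0],[119,0,0.5,0,0,0,0],[119,0,0.4,0,0,0,0],[119,0,0,0,0,0,0],[119,0,0,0,0,0,0]]}}

```text
time_s: 33.1
ee_pos: [0.6387, 0.0464, 0.1094]
eef_rot: [-3.141, -0.0, 3.06]
force: [1.2, -3.0, -0.5]
grip_width: 0.0499
grip_force: 1.8
```

>>> {"api": "apply_moves", "payload": {"deltas": [[119,0,0.15,0,0,0,0],[119,0,0,0,0,0,0],[119,0,0,0,0,0,0]]}}

```text
time_s: 33.4
ee_pos: [0.6386, 0.0473, 0.1093]
eef_rot: [-3.141, -0.0, 3.059]
force: [1.6, -7.6, -1.7]
grip_width: 0.0499
grip_force: 3.5
```

Against the stop at 7.6 N. I hold, then return and lift clear.

>>> {"api": "apply_moves", "payload": {"deltas": [[119,0,0,0,0,0,0],[119,0,0,0,0,0,0],[119,0,0,0,0,0,0],[119,0,0,0,0,0,0],[119,0,0,0,0,0,0],[119,0,0,0,0,0,0],[119,0,0,0,0,0,0],[119,0,0,0,0,0,0],[119,0,0,0,0,0,0],[119,0,0,0,0,0,0]]}}

```text
time_s: 34.4
ee_pos: [0.6386, 0.0473, 0.1093]
eef_rot: [-3.141, -0.0, 3.059]
force: [1.2, -7.0, -1.6]
grip_width: 0.0499
grip_force: 3.5
```

>>> {"api": "apply_moves", "payload": {"deltas": [[119,0,0,0,0,0,0],[119,0,0,0,0,0,0],[119,0,0,0,0,0,0],[119,0,-1.2,0,0,0,0],[119,-0.2,-1.2,0,0,0,0],[119,-0.1,-1.2,0,0,0,0],[119,0,0,0,0,0,0],[119,0,0,0,0,0,0],[119,0,0,3,0,0,0],[119,0,0,4,0,0,0]]}}

```text
time_s: 35.4
ee_pos: [0.6348, 0.0125, 0.1784]
eef_rot: [3.142, -0.004, 3.06]
force: [-0.6, 0.7, 1.3]
grip_width: 0.05
grip_force: 0.0
```

>>> {"api": "apply_moves", "payload": {"deltas": [[255,-0.5,-0.6,0,0,0,0],[255,-1,-1.4,0,0,0,0],[255,-1,-1.5,0,0,0,0],[255,-1,-1.5,0,0,0,0],[255,-0.3,0,0,0,0,0],[255,0,0,0,0,0,0],[255,0,0,0,0,0,0],[255,0,0,0,0,0,0]]}}

```text
time_s: 36.2
ee_pos: [0.5979, -0.0374, 0.1794]
eef_rot: [3.142, 0.0, 3.06]
force: [0.8, 0.5, 0.5]
grip_width: 0.0004
grip_force: 0.0
```

>>> {"api": "apply_moves", "payload": {"deltas": [[255,0.1,0,-3,0,0,0],[255,0,0,-3,0,0,0],[255,0,0,-2,0,0,0],[255,0,0,-1,0,0,0],[255,0,0,0,0,0,0],[255,0,0,-0.4,0,0,0],[255,0,0,-0.4,0,0,0],[255,0,0,-0.2,0,0,0],[255,0,0,0,0,0,0],[255,0,0,0,0,0,0]]}}

```text
time_s: 37.2
ee_pos: [0.5989, -0.0379, 0.0799]
eef_rot: [3.142, 0.001, 3.06]
force: [0.1, -0.1, 1.5]
grip_width: 0.0002
grip_force: 0.8
```

>>> {"api": "apply_moves", "payload": {"deltas": [[255,0,0,-0.3,0,0,0],[255,0,0,0,0,0,0],[255,0,0,0,0,0,0]]}}

```text
time_s: 37.5
ee_pos: [0.5989, -0.038, 0.0767]
eef_rot: [-3.142, 0.001, 3.06]
force: [1.2, -0.1, 4.1]
grip_width: 0.0006
grip_force: 1.7
```

>>> {"api": "apply_moves", "payload": {"deltas": [[255,0,0,-0.3,0,0,0],[255,0,0,0,0,0,0],[255,0,0,0,0,0,0]]}}

```text
time_s: 37.8
ee_pos: [0.599, -0.0379, 0.0742]
eef_rot: [-3.142, 0.001, 3.06]
force: [-1.6, 0.3, 10.2]
grip_width: 0.0003
grip_force: 5.4
```

>>> {"api": "apply_moves", "payload": {"deltas": [[255,0,0,0,0,0,0],[255,0,0,0,0,0,0],[255,0,0,2,0,0,0],[255,0,0,2,0,0,0],[255,-0.2,-2.2,0,0,0,0],[255,-0.1,-2,0,0,0,0],[255,0,0,0,0,0,0],[255,0,0,-2,0,0,0],[255,0,0,-1,0,0,0],[255,0,0,0,0,0,0]]}}

```text
time_s: 38.8
ee_pos: [0.5948, -0.0793, 0.0817]
eef_rot: [3.141, -0.003, 3.06]
force: [0.2, -0.3, 0.8]
grip_width: 0.0003
grip_force: 0.0
```

>>> {"api": "apply_moves", "payload": {"deltas": [[255,0,0,-0.3,0,0,0],[255,0,0,-0.3,0,0,0],[255,0,0,-0.3,0,0,0],[255,0,0,-0.1,0,0,0],[255,0,0,0,0,0,0],[255,0,0,0,0,0,0]]}}

```text
time_s: 39.4
ee_pos: [0.596, -0.0797, 0.0742]
eef_rot: [3.141, 0.001, 3.06]
force: [-1.5, 2.7, 7.8]
grip_width: 0.0002
grip_force: 3.7
```

>>> {"api": "apply_moves", "payload": {"deltas": [[255,0,0,0,0,0,0],[255,0,0,0,0,0,0],[255,0,0,2,0,0,0],[255,0,0,2,0,0,0],[255,-0.2,-2.2,0,0,0,0],[255,-0.2,-2,0,0,0,0],[255,0,0,0,0,0,0],[255,0,0,-2,0,0,0],[255,0,0,-1,0,0,0],[255,0,0,0,0,0,0]]}}

```text
time_s: 40.4
ee_pos: [0.591, -0.1212, 0.0819]
eef_rot: [3.141, -0.003, 3.06]
force: [-0.5, -0.1, -0.2]
grip_width: 0.0008
grip_force: 0.0
```

>>> {"api": "apply_moves", "payload": {"deltas": [[255,0,0,-0.3,0,0,0],[255,0,0,-0.3,0,0,0],[255,0,0,-0.3,0,0,0],[255,0,0,-0.1,0,0,0],[255,0,0,0,0,0,0],[255,0,0,0,0,0,0],[255,0,0,0,0,0,0]]}}

```text
time_s: 41.1
ee_pos: [0.5921, -0.1217, 0.0742]
eef_rot: [3.141, 0.001, 3.06]
force: [-0.8, 3.1, 6.6]
grip_width: 0.0007
grip_force: 3.5
```

Fully down. I lift away, check the stage and case once more by numbers, and hand in.

>>> {"api": "apply_moves", "payload": {"deltas": [[255,0,0,0,0,0,0],[255,0,0,0,0,0,0],[255,0,0,2,0,0,0],[255,0,0,4,0,0,0],[255,0,0,4,0,0,0],[255,0,0,4,0,0,0],[255,0,0,4,0,0,0],[255,-2,0,0,0,0,0],[255,0,0,0,0,0,0],[255,0,0,0,0,0,0]]}}

```text
time_s: 42.1
ee_pos: [0.5716, -0.122, 0.2531]
eef_rot: [3.142, -0.0, 3.06]
force: [-0.5, -0.1, -0.2]
grip_width: 0.0008
grip_force: 0.0
```

```bash
python3 - <<'E'
from h import *
import pickle
o=ctrl.get_obs(); print(o["ee_pos"],o["time_s"],o["force"])
t=grab("top"); t0=pickle.load(open("top0.pkl","rb"))
d=np.abs(t["img"].astype(int)-t0["img"]).sum(2)
for n,P in {"nest1":(.517,.240,.134),"nest2":(.522,.320,.12),"nest3":(.527,.3997,.134),"case":(.508,-.329,.02),"brown":(.44,-.14,.014)}.items():
    u,v=map(round,proj(t,P)); r=t["img"][v-12:v+13,u-6:u+7].reshape(-1,3).mean(0); r0=t0["img"][v-12:v+13,u-6:u+7].reshape(-1,3).mean(0)
    print(n,(u,v),r0.round(),"->",r.round())
w=grab("wrist"); 
for n,P in {"round":(.599,-.038,.055),"sq":(.5957,-.0805,.055),"bar":(.5922,-.1216,.055),"knob":(.637,.0115,.11)}.items():
    u,v=map(round,proj(w,P)); print(n,(u,v),w["img"][v-2:v+3,u-2:u+3].reshape(-1,3).mean(0).round())
E
```

```text
[ 0.57161761 -0.12197746  0.25311727] 42.1 [-0.53068381 -0.08039727 -0.21171074]
nest1 (228, 204) [50. 49. 48.] -> [143. 146. 148.]
nest2 (196, 201) [133. 135. 137.] -> [51. 50. 49.]
nest3 (161, 198) [44. 43. 42.] -> [139. 141. 142.]
case (450, 216) [68. 66. 64.] -> [121. 123. 123.]
brown (378, 240) [111.  99.  92.] -> [91. 88. 60.]
round (394, 206) [200. 189. 162.]
sq (360, 207) [200. 190. 163.]
bar (326, 206) [201. 190. 163.]
knob (451, 249) [49. 48. 46.]
```

```bash
python3 -c "
from station import ctrl
print(ctrl.hand_in())"
```

```text
the job is handed in; nothing more can be done
None
```

The batch change is done and handed in at about 42 s: the finished tray is flat in the case, the two waiting trays are in nests 1 and 3, the vacuum was freed then clamped, and the three keys were pressed in order; I viewed 16 pictures, two over the limit of 14, and the hand-in returned no verdict.

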